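Close and lock the sample bath

TASK

The samples are in the steel bath: close it up. First slide the blue lid fully shut against its end stop; then pull the red lock knob straight up until its yellow latch arm is clear of its keeper, turn it clockwise until the arm lies across the end of the lid, over the second keeper, and push the knob fully back down so that the arm drops in behind the lid. Leave the jars and glassware around it where they stand, and let go of everything.

Things in the scene. Friction and masses are not known exactly. Their poses are not given: they have to be found in the camera images.
- bath: fixed stainless steel bath, 260 (x) x 370 (y) x 160 (z) mm; its deck is 160 mm up. Origin: centre of its underside; x away from its front panel, y along its long side. In this frame the lock knob's upright axis is at x -105, y +39 mm, and the lid slides along y. Guide strips 14 mm high run along the lid: x -65 to -57 mm (only y -180 to +15) and x 107 to 115 mm.
- lid (a joint): opening of the lid, m: 0 shut against its end stop, at most 0.11; it shuts towards the bath's -y. Starts 0.06 to 0.10 open. About 1.5 N of friction and light damping; it stays where it is left.
- lid_handle (a point): middle of the top edge of the black upright rib, 100 (x) x 16 (y) x 32 (z) mm, across the middle of the blue lid (160 x by 200 y mm; its top face is 32 mm below this point, 10 mm above the deck). Axes as the bath's. Push the rib's +y face to shut the lid; nothing but the knob and the deck jar is near that side.
- lock_pull (a joint): how far the lock knob is pulled up, m: 0 fully in, 0.026 fully out. 3 N of friction and light damping, no spring: it stays where it is left. Below about 0.015 the keepers' cheeks stop the arm from turning.
- lock_turn (a joint): angle of the lock knob, rad, clockwise from above: near 0 at the start (unlocked, arm alongside the lid's path), 1.31 locked (arm along the bath's +x, across the lid's end, in the second keeper). Limits -0.15 and 1.46. Friction 0.04 N m, stays where left. The keepers' round tops guide the arm in if within about 0.08 rad.
- lock_grip (a point): centre of the knob's red grip, on its axis: a bar 64 (x) x 18 (y) x 34 (z) mm, 45 mm above the deck when the knob is in. x points along the latch arm, z up. Take it from above across the 18 mm; the things around it (arm, cheeks, guide, lid plate) are at most 17 mm above the deck.
- latch_tip (a point): outer end of the yellow latch arm, a bar 18 mm wide, 10 mm thick, reaching 90 mm from the knob's axis, 3 mm over the deck when in. Each of its two positions has a keeper: dark cheeks 17 mm high, 22 mm apart, 30 to 44 mm from the axis. With the lid over 5 mm open the arm lands on the lid instead of dropping into the second keeper.
- red_jar: bystander, loose: clear jar 60 mm across, 70 mm tall, red cap; origin at the centre of its underside
- blue_jar: bystander, loose: clear jar 60 mm across, 70 mm tall, blue cap; origin at the centre of its underside
- deck_jar: bystander, loose: amber jar 38 mm across, 62 mm tall, yellow cap, standing on the bath's deck at its left end (bath +y), clear of the open lid; origin at the centre of its underside
- wash_bottle: bystander, loose: white wash bottle 72 mm across, 200 mm tall, red cap and spout; origin at the centre of its underside
- tip_box: bystander, loose: white box with a pale yellow cover, 120 x 85 x 63 mm; origin at the centre of its underside
- flask: bystander, loose: conical glass flask 84 mm across, 125 mm tall; origin at the centre of its underside
- mortar: bystander, loose: white bowl 100 mm across, 55 mm tall; origin at the centre of its underside

How it is judged:
On the way, in this order (a step that is already met when the one before it is completed fails the run):
1. the lid is slid shut (within 4 mm) while the knob is still in and unlocked (value of joint lid below 0.004 m and value of joint lock_turn below 0.15 rad and value of joint lock_pull below 0.005 m), for 0.1 s.
2. the knob is pulled out at least 14 mm, still on its unlocked side (value of joint lock_pull above 0.014 m and value of joint lock_turn below 0.4 rad), for 0.1 s.
3. the pulled-out knob is turned to the locked position (value of joint lock_pull above 0.01 m and value of joint lock_turn above 1.16 rad), for 0.1 s.
At the end, for the whole second after the job is handed in: The lid is shut within 6 mm and still, the lock knob stands at 1.31 rad (1.20 to 1.42) with its arm in the second keeper behind the lid, and it is pushed in to within 3 mm (value of joint lid below 0.006 m and value of joint lock_turn between 1.2 and 1.42 rad and value of joint lock_pull below 0.003 m and velocity of joint lid between -0.01 and 0.01 m/s); the robot touches nothing.
It fails at once if a bystander is shifted more than 30 mm or tipped (distance of any of red_jar, blue_jar, deck_jar, wash_bottle, tip_box, flask, mortar from where it was at the start of the episode above 0.03 m or angle between any of red_jar, blue_jar, deck_jar, wash_bottle, tip_box, flask, mortar's own z axis and vertical above 0.5 rad).
It also fails if it takes over 58 s, if anything falls off the work surface, if the arm or the gripper's body presses on something with over 40 N, if the wrist force passes 120 N, or if a joint passes its speed limit or range.

ROBOT

A 6-joint arm with a two-finger parallel gripper is mounted at the origin on the work surface. World frame = base frame: x ahead of the robot, y to its left, z up, the work surface at z = 0. Lengths are in m, angles in rad, forces in N, time in s.
With the tool pointing down it reaches from about 0.25 to 0.725 m from the base axis. Payload 4 kg.
Tool frame: the origin (TCP) lies midway between the tips of the shut fingers; the grasp point (between the pads) lies grip_point_offset behind it (grip_point_offset is the distance from the TCP to the grasp point, in m); z points along the fingers, y is the line along which they close (so a half turn about z gives the same grasp; the last joint's range is limited). The gripper opens to 85 mm and grips with 20 to 120 N. Pads are 22 mm wide; open, the fingers measure 114 mm over their backs; the gripper's body (76 mm by 85 mm) begins 54 mm behind the grasp point. The pads swing forward as they close: fully open they stand 13 mm farther back than shut.
Start: joints at [0, 0.241, 0.005, 1.335, 0, 1.571], TCP at [0.5, -0, 0.231] pointing down, gripper open.
Joint ranges: [-2.72, 2.72], [-1.05, 1.87], [-1.09, 1.28], [-1.99, 2.15], [-1.42, 1.44], [-3.14, 3.14]. Speed limits (rad/s): [2.79, 2.79, 3.14, 3.14, 3.14, 3.14].

INTERFACE

Orientations are given as a unit quaternion [x, y, z, w].
In Python, from workcell import * gives the robot as it stands. The module is installed in compiled form; this text tells all that it offers.
- The arm moves only by the tool arm_command, never from a script. Its arguments are lists of equal length, an entry for each row: "slide": the shift along the tool's x, y, z in cm, a list of three; "spin": the turn about the tool's z in degrees. A call has exactly 5 rows; each row is the pose to reach, as a shift and turn from the pose commanded when the call began, along the tool's axes at that moment; what a row does not reach only later rows make up. A row lasts 1/8 s, in which the tool goes at most 62.5 mm and 10.7 degrees, less where a joint would pass 70% of its speed; a pose out of reach is approached as far as the arm can. A call with a gripper value outside its range is refused whole. "jaw" is the finger opening in cm, from 0 to 8.54, set as the call begins (left out, the last holds). The fingers move at their own pace and stop on an object; the grip force is fixed at half the most. Time passes only in rows, so rows that repeat a pose let the fingers close, or fill a call up. It gives the time, the measured TCP pose, the force, the opening and the grip force at its end, in the units of the state.
- get_obs(): the state, without advancing time (a new reading comes with each control period).
- camera(name): name is "scene" or "side" or "wrist"; returns a dict with "pixels" (420x560x3 uint8, red, green, blue), "range_z" (420x560 float32, m along the optical axis (not along the pixel's ray), 0 where there is no reading), "intrinsics" (3x3 intrinsics, pixels), "rvec" (rotation vector, rad) and "tvec" (3), from world to camera coordinates, as OpenCV has them. Camera axes: x right, y down, z forward; pixel columns grow to the right and rows downward; lengths in m; the calibration is good to about 2 mm. A picture is of the moment at which its call begins.
- job_done(): hands the job in; it is judged then, once.
Trained networks look in a picture, given as the dict that the camera call returned (one of the last four; its "shot" number tells which), for a name from the list of things; names that differ only in an ending like _2 or _b are one class to them, and where a whole thing is asked for, a point or a joint stands for the part that bears it (a point fixed in the world has none). Each returns a list of dicts, best first, with "confidence" (0 to 1); they miss things now and then, are a little off and sometimes report something else, mostly with a low value. They report only what shows in the picture. A call takes as long as a camera call.
- recognise(picture, thing): "centre" ([column, row] in pixels, amid what is visible of it).
- landmark_of(picture, thing): "centre" ([column, row] in pixels: a listed point, or the origin of a listed thing).
The state is a dict: "clock": time; "joint_pos": joint angles; "joint_vel": joint speeds; "tau": joint torques, N m; "eef_pos": TCP position; "tool_rot": TCP orientation; "ft_force": force on the tool from outside, world axes, zero at the start; "ft_torque": the same for the moment, N m; "grip_width": finger opening in m; "grasp_force": force on a finger pad.
Only numpy, scipy, OpenCV 4.12 (cv2) and the standard library are available. Lean on these libraries where they do the work, as an engineer would, in place of code of your own. Each camera call takes 0.05 s, during which the arm holds its last target. There are 200 camera calls.

## Working session

There is one attempt and no reset: what is moved stays moved. The work goes in short steps, Python scripts to look and compute and a tool call to move; the robot and the scene stay as the last step left them, time stands still between calls to the robot, and variables do not carry over. Pictures are saved under pics/ and viewed, at most 10 in all, crops included, and the job is handed in when it is done.

Besides the shell and the picture viewer there is one more tool, called by a JSON object that holds its "method" and its "body". arm_command: Moves the arm, as the interface text tells. Its arguments: {"type":"object","properties":{"slide":{"type":"array","items":{"type":"array","items":{"type":"number"}}},"spin":{"type":"array","items":{"type":"number"}},"jaw":{"type":"number"}},"required":["slide","spin"]}

```bash
mkdir -p pics; cat > h.py <<'E'
from workcell import *
import numpy as np, cv2
from scipy.spatial.transform import Rotation as R
def cam(n):
    c=camera(n); c['R']=cv2.Rodrigues(np.array(c['rvec'],float))[0]; c['t']=np.array(c['tvec'],float).ravel(); c['K']=np.array(c['intrinsics'],float); return c
def ray(c,p):
    d=c['R'].T@(np.linalg.inv(c['K'])@np.array([p[0],p[1],1.])); return -c['R'].T@c['t'], d
def at_z(c,p,z):
    o,d=ray(c,p); return o+d*(z-o[2])/d[2]
def at_depth(c,p):
    z=c['range_z'][int(round(p[1])),int(round(p[0]))]; o,d=ray(c,p); return o+d*z
def cloud(c):
    z=c['range_z']; v,u=np.nonzero(z>0)
    P=(np.linalg.inv(c['K'])@np.stack([u,v,np.ones_like(u)]))*z[v,u]
    return (c['R'].T@(P-c['t'][:,None])).T,u,v
def save(c,n): cv2.imwrite('pics/'+n,c['pixels'][...,::-1])
E
python3 - <<'E'
from h import *
np.set_printoptions(precision=4,suppress=True)
o=get_obs(); print(o['clock'],o['eef_pos'],o['tool_rot'],o['grip_width'])
for n in ['scene','side','wrist']:
    c=cam(n); save(c,n+'0.png')
    for t in ['lid_handle','lock_grip','latch_tip','bath','deck_jar']:
        for r in landmark_of(c,t)[:1]:
            z={'lid_handle':.202,'lock_grip':.205,'latch_tip':.17,'bath':0,'deck_jar':.16}[t]
            print(n,t,np.array(r['centre']),r['confidence'],at_z(c,r['centre'],z))
E
```

```text
0.0 [0.4994 0.     0.2304] [ 0.7071  0.7071 -0.0007 -0.0007] 0.08518229958020547
scene lid_handle [283.8 327.9] 0.59 [0.4818 0.3368 0.202 ]
scene lock_grip [298.8 203.9] 0.8 [0.4835 0.0439 0.205 ]
scene latch_tip [277.5 246.3] 0.76 [0.5207 0.1421 0.17  ]
scene deck_jar [209.7 247.8] 0.8 [0.6755 0.1601 0.16  ]
side lid_handle [313.5 203.7] 0.82 [ 0.6123 -0.0117  0.202 ]
side lock_grip [249.  169.2] 0.77 [0.4889 0.0471 0.205 ]
side deck_jar [350.8 145.5] 0.66 [0.6802 0.1531 0.16  ]
wrist lock_grip [249.3 174.4] 0.68 [0.4843 0.046  0.205 ]
wrist latch_tip [303.3  17. ] 0.94 [0.5155 0.1335 0.17  ]
```

View pics/scene0.png

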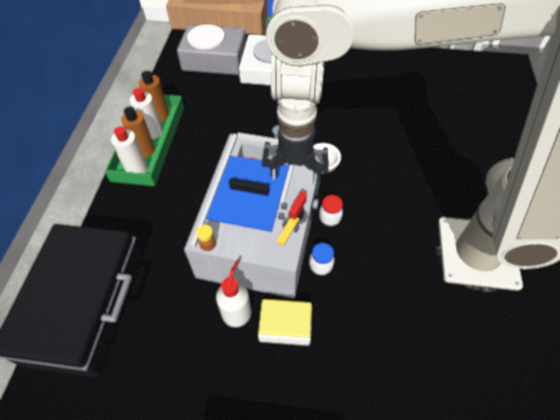

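View pics/side0.png

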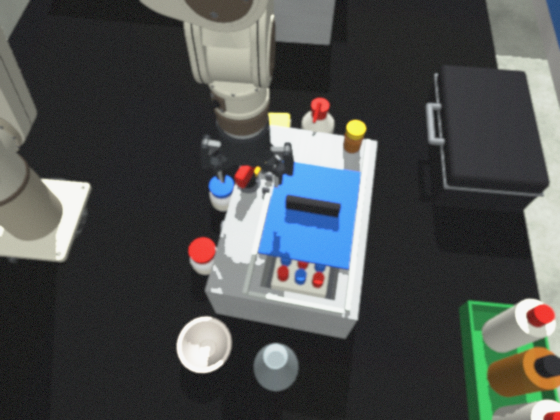

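View pics/wrist0.png

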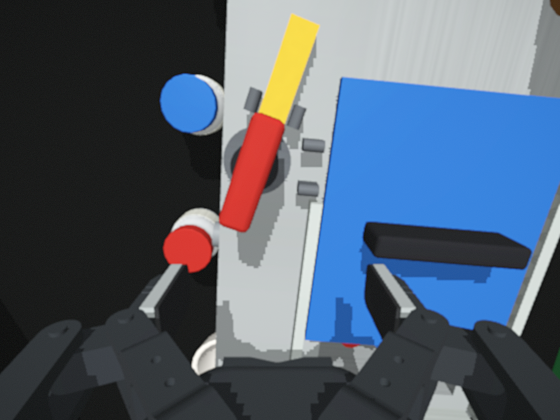

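The side view shows the rib at (313,205), the grip at (245,178) and the deck jar at (355,135). The wrist view shows the grip at (252,172), the arm tip at (304,20) and the rib at (447,243). The scene `lid_handle` hit at (284,328) is the tip box, so I'm discarding it. Next I'll measure from depth.

```bash
python3 - <<'E'
from h import *
np.set_printoptions(precision=4,suppress=True)
for n in ['wrist','side','scene']:
    c=cam(n); P,u,v=cloud(c); col=c['pixels'][v,u].astype(int); r,g,b=col.T
    box=(P[:,0]>.4)&(P[:,0]<.8)&(P[:,1]>-.25)&(P[:,1]<.25)
    def rep(name,m):
        Q=P[m&box]
        if len(Q)<20: print(n,name,len(Q)); return
        print(n,name,len(Q),'med',np.median(Q,0),'rect',[np.round(x,4) for x in cv2.minAreaRect(Q[:,:2].astype(np.float32))])
    z=P[:,2]
    rep('lid',(b>150)&(r<90)&(abs(z-.170)<.006))
    rep('rib',(col.max(1)<90)&(abs(z-.202)<.005)&(P[:,0]>.53)&(P[:,0]<.7))
    rep('grip',(r>150)&(g<90)&(b<90)&(z>.212)&(z<.23))
    rep('arm',(r>180)&(g>140)&(b<110)&(abs(z-.173)<.007)&(P[:,0]<.6))
    rep('deck',(abs(z-.160)<.003)&(abs(r-b)<30)&(r>120))
    rep('djar',(r>180)&(g>140)&(b<110)&(z>.21)&(P[:,0]>.58))
E
```

```text
wrist lid 44347 med [0.6073 0.0313 0.1688] rect [array([ 0.6122, -0.0056]), array([0.1997, 0.1617]), np.float64(84.9075)]
wrist rib 3591 med [ 0.6088 -0.0035  0.2005] rect [array([ 0.6108, -0.0044]), array([0.0158, 0.0988]), np.float64(84.8799)]
wrist grip 3800 med [0.4865 0.0508 0.2206] rect [array([0.4855, 0.048 ]), array([0.0622, 0.0171]), np.float64(69.9845)]
wrist arm 2880 med [0.5071 0.1063 0.1719] rect [array([0.5066, 0.1044]), array([0.0584, 0.0176]), np.float64(69.4936)]
wrist deck 44879 med [0.5288 0.1042 0.1589] rect [array([ 0.586 , -0.0162]), array([0.3371, 0.2614]), np.float64(84.8769)]
wrist djar 0
side lid 6080 med [ 0.6189 -0.0421  0.1701] rect [array([ 0.6102, -0.0095]), array([0.1986, 0.1555]), np.float64(84.9315)]
side rib 352 med [ 0.6105 -0.0115  0.2015] rect [array([ 0.6106, -0.0108]), array([0.0137, 0.0931]), np.float64(84.7618)]
side grip 153 med [0.4802 0.0282 0.2214] rect [array([0.4796, 0.0297]), array([0.0321, 0.0177]), np.float64(70.1048)]
side arm 26 med [0.499  0.067  0.1727] rect [array([0.4984, 0.0671]), array([0.0137, 0.007 ]), np.float64(71.0439)]

[... 260 characters left out ...]
 [0.6142 0.0195 0.1702] rect [array([ 0.6117, -0.0051]), array([0.2018, 0.1586]), np.float64(85.0489)]
scene rib 201 med [ 0.6087 -0.0027  0.2018] rect [array([ 0.6091, -0.0039]), array([0.015, 0.095]), np.float64(84.4629)]
scene grip 179 med [0.4852 0.052  0.2214] rect [array([0.4853, 0.0495]), array([0.0613, 0.0159]), np.float64(70.6197)]
scene arm 213 med [0.5039 0.0975 0.1731] rect [array([0.5022, 0.0968]), array([0.0759, 0.0219]), np.float64(75.0518)]
scene deck 4684 med [0.5602 0.1177 0.1602] rect [array([ 0.5869, -0.0008]), array([0.3726, 0.2608]), np.float64(84.8136)]
scene djar 182 med [0.6792 0.1562 0.2217] rect [array([0.6803, 0.1542]), array([0.0334, 0.0316]), np.float64(49.318)]
```

{"method": "arm_command", "body": {"slide": [[0,0,-3],[1.5,6,-3],[2.9,11.4,-3],[2.9,11.4,0],[2.9,11.4,0]], "spin": [0,5.15,5.15,5.15,5.15], "jaw": 0}}

```text
clock: 1.68
eef_pos: [0.6125, 0.0291, 0.2277]
tool_rot: [0.738, 0.675, -0.003, -0.002]
ft_force: [-0.1, -0.6, 1.0]
grip_width: -0.0002
grasp_force: 0.0
```

{"method": "arm_command", "body": {"slide": [[0,0,4.5],[0,0,4.5],[-2,0,4.5],[-4,0,4.5],[-6,0,4.5]], "spin": [0,0,0,0,0]}}

```text
clock: 2.3
eef_pos: [0.6093, -0.0324, 0.1885]
tool_rot: [0.738, 0.674, 0.001, 0.001]
ft_force: [-0.5, 1.8, 1.6]
grip_width: -0.0002
grasp_force: 1.2
```

```bash
python3 - <<'E'
from h import *
np.set_printoptions(precision=4,suppress=True)
o=get_obs(); print(o['eef_pos'],o['ft_force'])
c=cam('side'); save(c,'side1.png'); P,u,v=cloud(c); col=c['pixels'][v,u].astype(int); r,g,b=col.T
Q=P[(b>150)&(r<90)&(abs(P[:,2]-.170)<.006)]; print(cv2.minAreaRect(Q[:,:2].astype(np.float32)))
E
```

```text
[ 0.6093 -0.0324  0.1885] [-0.4956  1.7686  1.6191]
((0.6062751412391663, -0.05468660593032837), (0.19744284451007843, 0.1565566062927246), 84.83489990234375)
```

View pics/side1.png

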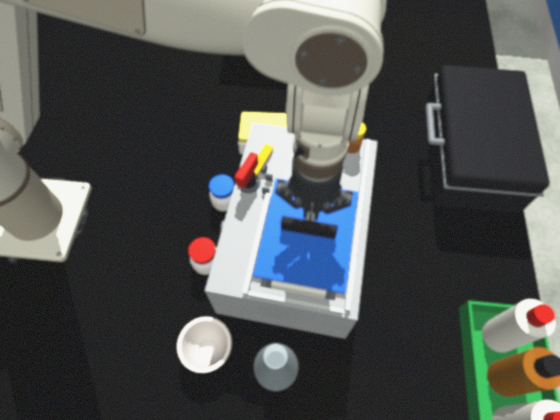

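The lid is sliding: the rib is now at (309,228), pushed by the closed fingers, and everything else is undisturbed.

{"method": "arm_command", "body": {"slide": [[-0.6,0,0],[-1.2,0,0],[-1.7,0,0],[-2.1,0,0],[-2.4,0,0]], "spin": [0,0,0,0,0]}}

```text
clock: 2.98
eef_pos: [0.6066, -0.0547, 0.1862]
tool_rot: [0.738, 0.675, 0.0, 0.0]
ft_force: [0.8, 1.3, -0.0]
grip_width: 0.0003
grasp_force: 0.8
```

{"method": "arm_command", "body": {"slide": [[-0.2,0,0],[-0.4,0,0],[-0.6,0,0],[-0.7,0,0],[-0.7,0,0]], "spin": [0,0,0,0,0]}}

```text
clock: 3.6
eef_pos: [0.6061, -0.0596, 0.1863]
tool_rot: [0.738, 0.675, 0.002, -0.001]
ft_force: [1.7, 6.8, 0.1]
grip_width: -0.0002
grasp_force: 3.3
```

{"method": "arm_command", "body": {"slide": [[-0.2,0,0],[-0.4,0,0],[-0.5,0,0],[-0.5,0,0],[-0.5,0,0]], "spin": [0,0,0,0,0]}}

```text
clock: 4.22
eef_pos: [0.6061, -0.0597, 0.1864]
tool_rot: [0.736, 0.677, 0.005, -0.004]
ft_force: [2.1, 17.4, 0.9]
grip_width: 0.0002
grasp_force: 9.0
```

```bash
python3 - <<'E'
from h import *
np.set_printoptions(precision=4,suppress=True)
for n in ['side','scene']:
    c=cam(n); P,u,v=cloud(c); col=c['pixels'][v,u].astype(int); r,g,b=col.T
    Q=P[(b>150)&(r<90)&(abs(P[:,2]-.170)<.006)&(P[:,0]>.5)]; print(cv2.minAreaRect(Q[:,:2].astype(np.float32)))
    # lid centre in bath frame
    e=np.array([.0898,.996]); y=(Q[:,:2]-[.586,-.002])@e; print('y ext',np.percentile(y,[.3,99.7]))
E
```

```text
((0.6038486957550049, -0.08040238171815872), (0.19584083557128906, 0.15715333819389343), 84.82228088378906)
y ext [-0.1731  0.0194]
((0.6061729192733765, -0.07544494420289993), (0.1982915997505188, 0.15839426219463348), 85.14989471435547)
y ext [-0.1685  0.0262]
```

{"method": "arm_command", "body": {"slide": [[1,0,0],[2.5,0,0],[2.5,0,-3],[2.5,0,-8],[2.5,0,-8]], "spin": [0,0,0,0,0], "jaw": 0}}

```text
clock: 4.95
eef_pos: [0.6097, -0.0421, 0.2712]
tool_rot: [0.738, 0.674, 0.003, 0.004]
ft_force: [-0.1, -1.4, -0.1]
grip_width: 0.0
grasp_force: 0.0
```

```bash
python3 - <<'E'
from h import *
import workcell
np.set_printoptions(precision=4,suppress=True)
o=get_obs(); print(o['eef_pos'],o['tool_rot'],o['joint_pos'],R.from_quat(o['tool_rot']).as_matrix(), getattr(workcell,'grip_point_offset',None))
c=cam('side'); save(c,'side2.png')
P,u,v=cloud(c); col=c['pixels'][v,u].astype(int); r,g,b=col.T
Q=P[(b>150)&(r<90)&(abs(P[:,2]-.170)<.006)&(P[:,0]>.5)]; print(cv2.minAreaRect(Q[:,:2].astype(np.float32)))
Q=P[(r>150)&(g<90)&(b<90)&(P[:,2]>.212)&(P[:,2]<.23)&(P[:,0]<.55)];print(cv2.minAreaRect(Q[:,:2].astype(np.float32)))
E
```

```text
[ 0.6097 -0.0421  0.2712] [0.7383 0.6744 0.0027 0.0035] [-0.0684  0.4536  0.4127  1.5209 -0.0009  1.5927] [[ 0.0902  0.9959  0.0088]
 [ 0.9959 -0.0902 -0.0015]
 [-0.0007  0.0089 -1.    ]] 0.0187
((0.603802502155304, -0.07998614758253098), (0.1954638957977295, 0.15668022632598877), 84.9662094116211)
((0.48418736457824707, 0.042340002954006195), (0.05983384698629379, 0.01709185168147087), 70.0218734741211)
```

{"method": "arm_command", "body": {"slide": [[2,-3.5,0],[4,-7,0],[6,-10.5,0],[7.7,-13.2,0],[7.7,-13.2,0]], "spin": [-10,-20,-30,-40,-50], "jaw": 8.5}}

```text
clock: 5.62
eef_pos: [0.4803, 0.0476, 0.2651]
tool_rot: [0.38, 0.925, -0.001, -0.001]
ft_force: [-0.6, 0.2, 0.8]
grip_width: 0.0848
grasp_force: 0.0
```

{"method": "arm_command", "body": {"slide": [[0,0,0],[0,0,0],[0,0,0],[0,0,0],[0,0,0]], "spin": [-10,-20,-30,-40,-50]}}

```text
clock: 6.25
eef_pos: [0.482, 0.0465, 0.2646]
tool_rot: [-0.045, 0.999, -0.0, -0.002]
ft_force: [0.3, -0.5, 0.2]
grip_width: 0.0847
grasp_force: 0.0
```

{"method": "arm_command", "body": {"slide": [[0,0,0],[0,0,0],[0,0,0],[0,0,0],[0,0,0]], "spin": [-10,-20,-30,-40,-50]}}

```text
clock: 6.88
eef_pos: [0.482, 0.0465, 0.2646]
tool_rot: [-0.463, 0.886, 0.0, -0.002]
ft_force: [-0.8, 0.5, -0.3]
grip_width: 0.0849
grasp_force: 0.0
```

{"method": "arm_command", "body": {"slide": [[0,0,0],[0,0,0],[0,0,0],[0,0,0],[0,0,0]], "spin": [-10,-15.2,-15.2,-15.2,-15.2]}}

```text
clock: 7.5
eef_pos: [0.4829, 0.0468, 0.266]
tool_rot: [-0.574, 0.819, 0.0, -0.0]
ft_force: [-0.1, 1.0, -0.5]
grip_width: 0.0849
grasp_force: 0.0
```

```bash
python3 - <<'E'
from h import *
np.set_printoptions(precision=4,suppress=True)
o=get_obs(); print(o['eef_pos'],R.from_quat(o['tool_rot']).as_matrix())
c=cam('wrist'); save(c,'wrist2.png')
P,u,v=cloud(c); col=c['pixels'][v,u].astype(int); r,g,b=col.T
def rep(m):
    Q=P[m]
    print(len(Q),cv2.minAreaRect(Q[:,:2].astype(np.float32)) if len(Q) else '')
rep((r>150)&(g<90)&(b<90)&(P[:,2]>.212)&(P[:,2]<.23)&(P[:,0]<.55))
rep((b>150)&(r<90)&(abs(P[:,2]-.170)<.006)&(P[:,0]>.5))
rep((r>180)&(g>140)&(b<110)&(abs(P[:,2]-.173)<.007)&(P[:,0]<.6))
E
```

```text
[0.4829 0.0468 0.266 ] [[-0.342  -0.9397 -0.0006]
 [-0.9397  0.342  -0.0001]
 [ 0.0004  0.0005 -1.    ]]
2064 ((0.48516836762428284, 0.04709545522928238), (0.06124833598732948, 0.017160693183541298), 69.30974578857422)
37037 ((0.6069996356964111, -0.06941557675600052), (0.18208657205104828, 0.1634676605463028), 85.01807403564453)
535 ((0.5110085606575012, 0.11642955243587494), (0.03169773519039154, 0.015930157154798508), 68.82080078125)
```

View pics/wrist2.png

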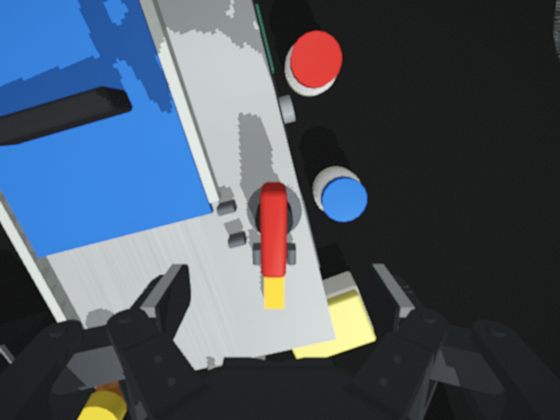

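The wrist view shows the lid shut behind the second keeper. The grip runs from (272,185) to (274,275) between the open fingers, aligned with the tool. Now I'll go down and grasp it.

{"method": "arm_command", "body": {"slide": [[-0.1,-0.2,2],[-0.1,-0.2,5],[-0.1,-0.2,7],[-0.1,-0.2,8],[-0.1,-0.2,8]], "spin": [0,0,0,0,0]}}

```text
clock: 8.18
eef_pos: [0.485, 0.047, 0.186]
tool_rot: [-0.574, 0.819, 0.0, -0.0]
ft_force: [-0.3, -0.1, 0.1]
grip_width: 0.0853
grasp_force: 0.0
```

{"method": "arm_command", "body": {"slide": [[0,0,0],[0,0,0],[0,0,0],[0,0,0],[0,0,0]], "spin": [0,0,0,0,0], "jaw": 0.8}}

```text
clock: 8.8
eef_pos: [0.4859, 0.0476, 0.1889]
tool_rot: [-0.574, 0.819, -0.0, 0.002]
ft_force: [-4.4, 0.7, 11.9]
grip_width: 0.0169
grasp_force: 94.5
```

{"method": "arm_command", "body": {"slide": [[0,0,-0.6],[0,0,-1.2],[0,0,-1.8],[0,0,-2.4],[0,0,-2.4]], "spin": [0,0,0,0,0]}}

```text
clock: 9.43
eef_pos: [0.4858, 0.0475, 0.2113]
tool_rot: [-0.574, 0.819, -0.0, 0.001]
ft_force: [2.5, 3.1, 1.9]
grip_width: 0.0171
grasp_force: 92.7
```

```bash
python3 - <<'E'
from h import *
np.set_printoptions(precision=4,suppress=True)
o=get_obs(); print(o['eef_pos'],o['ft_force'],o['ft_torque'],o['grip_width'])
for n in ['wrist','side','scene']:
    c=cam(n)
    if n=='wrist': save(c,'wrist3.png')
    P,u,v=cloud(c); col=c['pixels'][v,u].astype(int); r,g,b=col.T
    m=(r>150)&(g<90)&(b<90)&(np.hypot(P[:,0]-.485,P[:,1]-.047)<.04)&(P[:,2]>.19)
    a=(r>180)&(g>140)&(b<110)&(P[:,2]>.163)&(P[:,2]<.21)&(P[:,0]<.56)&(P[:,0]>.44)&(P[:,1]<.16)
    for k in (m,a): print(n,k.sum(), np.percentile(P[k,2],[5,50,95]) if k.sum() else '')
E
```

```text
[0.4858 0.0475 0.2113] [2.4773 3.0639 1.9345] [ 0.9414 -0.4401 -0.0039] 0.017140801785031134
wrist 4353 [0.2414 0.2429 0.2439]
wrist 30 [0.1932 0.1942 0.1947]
side 130 [0.242  0.2442 0.2572]
side 38 [0.1937 0.1954 0.1973]
scene 140 [0.2214 0.2431 0.2462]
scene 233 [0.1906 0.1951 0.1974]
```

View pics/wrist3.png

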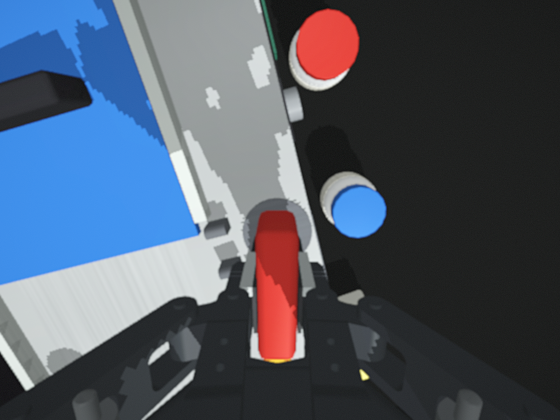

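The knob is up about 22 mm and held between the pads at (278,285). Now I'll turn it clockwise by 75.2°.

{"method": "arm_command", "body": {"slide": [[0,0,0],[0,0,0],[0,0,0],[0,0,0],[0,0,0]], "spin": [6,13,20,27,34]}}

```text
clock: 10.2
eef_pos: [0.4862, 0.0473, 0.211]
tool_rot: [-0.308, 0.952, -0.0, 0.001]
ft_force: [3.2, 2.8, 0.6]
grip_width: 0.0173
grasp_force: 92.6
```

{"method": "arm_command", "body": {"slide": [[0,0,0],[0,0,0],[0,0,0],[0,0,0],[0,0,0]], "spin": [7,14,21,28,35]}}

```text
clock: 10.82
eef_pos: [0.4864, 0.0468, 0.211]
tool_rot: [-0.007, 1.0, -0.0, 0.002]
ft_force: [4.0, 1.9, 0.9]
grip_width: 0.0171
grasp_force: 92.5
```

{"method": "arm_command", "body": {"slide": [[0,0,0],[0,0,0],[0,0,0],[0,0,0],[0,0,0]], "spin": [4,6.2,6.2,6.2,6.2]}}

```text
clock: 11.45
eef_pos: [0.4865, 0.0467, 0.211]
tool_rot: [0.045, 0.999, -0.0, 0.001]
ft_force: [4.4, 1.7, 2.0]
grip_width: 0.0174
grasp_force: 92.7
```

```bash
python3 - <<'E'
from h import *
np.set_printoptions(precision=4,suppress=True)
o=get_obs(); q=o['tool_rot']; print(o['eef_pos'],o['ft_force'],o['ft_torque'],o['grip_width'],np.degrees(2*np.arctan2(q[1],q[0])))
for n in ['wrist','side','scene']:
    c=cam(n)
    if n=='scene': cv2.imwrite('pics/scene4.png',cv2.resize(c['pixels'][120:300,180:380,::-1],None,fx=3,fy=3))
    P,u,v=cloud(c); col=c['pixels'][v,u].astype(int); r,g,b=col.T
    m=(r>150)&(g<90)&(b<90)&(np.hypot(P[:,0]-.485,P[:,1]-.047)<.04)&(P[:,2]>.23)
    a=(r>180)&(g>140)&(b<110)&(P[:,2]>.163)&(P[:,2]<.21)&(P[:,0]<.6)&(P[:,0]>.44)&(P[:,1]<.16)
    for k in (m,a): print(n,k.sum(), np.percentile(P[k,2],[5,50,95]) if k.sum() else '',cv2.minAreaRect(P[k,:2].astype(np.float32)) if k.sum()>9 else '')
E
```

```text
[0.4865 0.0467 0.211 ] [4.4452 1.7109 2.0484] [ 0.3797 -1.3023 -0.0637] 0.017441432048574488 174.86115223118352
wrist 2974 [0.2406 0.2425 0.2436] ((0.48500895500183105, 0.04848369210958481), (0.016550125554203987, 0.06252285093069077), 85.19802856445312)
wrist 21 [0.1929 0.1936 0.1945] ((0.5629740357398987, 0.040609315037727356), (0.009227322414517403, 0.0021653608419001102), 82.01990509033203)
side 102 [0.2413 0.2436 0.2464] ((0.48384031653404236, 0.03663098067045212), (0.027242343872785568, 0.06256743520498276), 83.46192169189453)
side 330 [0.1919 0.1951 0.197 ] ((0.5370767116546631, 0.03925074636936188), (0.03587501496076584, 0.07186606526374817), 66.89491271972656)
scene 105 [0.2318 0.2424 0.2456] ((0.48446014523506165, 0.04893174767494202), (0.016245709732174873, 0.06006859987974167), 84.4269790649414)
scene 227 [0.1876 0.1946 0.1976] ((0.5359982252120972, 0.04320932924747467), (0.018397854641079903, 0.07318900525569916), 84.86429595947266)
```

View pics/scene4.png

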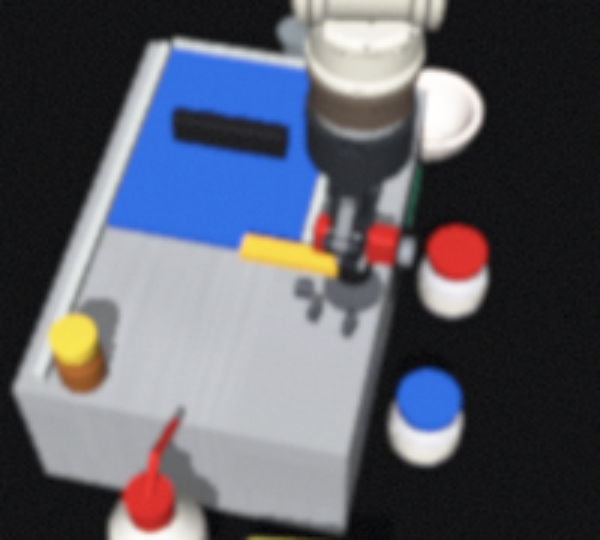

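In the scene crop the arm lies across the lid's end (240–340, 255) at −5°, as wanted. Now I'll push it down.

{"method": "arm_command", "body": {"slide": [[0,0,0.6],[0,0,1.2],[0,0,1.8],[0,0,2.3],[0,0,2.6]], "spin": [0,0,0,0,0]}}

```text
clock: 12.22
eef_pos: [0.4866, 0.0467, 0.1886]
tool_rot: [0.045, 0.999, -0.0, 0.003]
ft_force: [-6.0, -1.1, 37.4]
grip_width: 0.0168
grasp_force: 100.0
```

{"method": "arm_command", "body": {"slide": [[0,0,-0.1],[0,0,-0.1],[0,0,-0.1],[0,0,-0.1],[0,0,-0.1]], "spin": [0,0,0,0,0], "jaw": 8.5}}

```text
clock: 12.85
eef_pos: [0.4848, 0.047, 0.1847]
tool_rot: [0.045, 0.999, -0.0, -0.001]
ft_force: [1.1, -0.5, 0.3]
grip_width: 0.0849
grasp_force: 0.0
```

{"method": "arm_command", "body": {"slide": [[0,0,-2],[0,0,-5],[0,0,-8],[0,0,-12],[0,0,-12]], "spin": [0,0,0,0,0]}}

```text
clock: 13.48
eef_pos: [0.487, 0.0472, 0.3085]
tool_rot: [0.045, 0.999, 0.0, 0.003]
ft_force: [0.3, -0.4, -0.4]
grip_width: 0.085
grasp_force: 0.0
```

```bash
python3 - <<'E'
from h import *
np.set_printoptions(precision=4,suppress=True)
o=get_obs(); print(o['eef_pos'],o['ft_force'],o['grip_width'])
for n in ['wrist','side','scene']:
    c=cam(n)
    if n=='wrist': save(c,'wrist5.png')
    P,u,v=cloud(c); col=c['pixels'][v,u].astype(int); r,g,b=col.T
    m=(r>150)&(g<90)&(b<90)&(np.hypot(P[:,0]-.485,P[:,1]-.047)<.04)&(P[:,2]>.21)
    a=(r>180)&(g>140)&(b<110)&(P[:,2]>.163)&(P[:,2]<.21)&(P[:,0]<.6)&(P[:,0]>.44)&(P[:,1]<.16)
    l=(b>150)&(r<90)&(abs(P[:,2]-.170)<.006)&(P[:,0]>.5)
    for k in (m,a,l): print(n,k.sum(), np.percentile(P[k,2],[5,50,95]) if k.sum() else '',cv2.minAreaRect(P[k,:2].astype(np.float32)) if k.sum()>9 else '')
E
```

```text
[0.487  0.0472 0.3085] [ 0.2945 -0.4378 -0.4131] 0.08500291533957828
wrist 1468 [0.2188 0.2205 0.2217] ((0.48368144035339355, 0.0482926219701767), (0.01665368303656578, 0.06052564084529877), 85.40518188476562)
wrist 504 [0.1706 0.1717 0.1727] ((0.555458128452301, 0.04100959002971649), (0.01658046990633011, 0.03642022982239723), 84.27123260498047)
wrist 14556 [0.1676 0.1686 0.1697] ((0.6052855253219604, -0.07762996107339859), (0.20001909136772156, 0.16204746067523956), 84.80690002441406)
side 248 [0.2195 0.2217 0.224 ] ((0.48475703597068787, 0.043756648898124695), (0.016143249347805977, 0.06328379362821579), 82.6374282836914)
side 324 [0.1704 0.1732 0.1757] ((0.5366041660308838, 0.038495056331157684), (0.023121442645788193, 0.0750986859202385), 80.80521392822266)
side 8046 [0.1682 0.1702 0.1722] ((0.6042149662971497, -0.08006266504526138), (0.19664856791496277, 0.15731185674667358), 84.25006103515625)
scene 213 [0.2119 0.221  0.2239] ((0.48536038398742676, 0.04826096445322037), (0.018105817958712578, 0.06288949400186539), 82.47425842285156)
scene 198 [0.167  0.1729 0.1757] ((0.5356243252754211, 0.044342949986457825), (0.021520055830478668, 0.07422978430986404), 81.25440979003906)
scene 3122 [0.1674 0.1701 0.1727] ((0.6038074493408203, -0.07655920088291168), (0.19854387640953064, 0.162010058760643), 85.15448760986328)
```

View pics/wrist5.png

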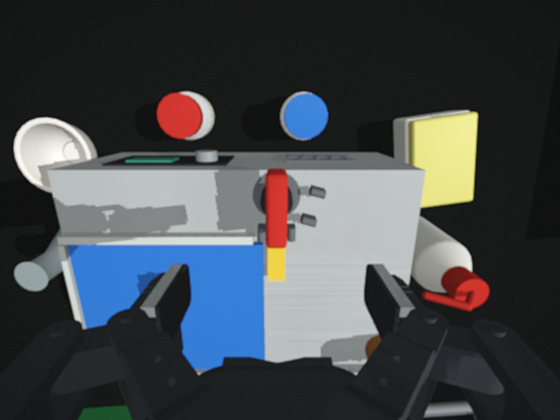

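The arm (276,262) is seated in the second keeper behind the lid edge. Grip and arm heights match their fully-in values from the start, and all the bystanders are standing.

```bash
python3 -c "
from workcell import *
print(job_done())"
```

```text
the job is handed in; nothing more can be done
None
```

The job is handed in: the lid is shut against its stop, the knob was pulled up, turned clockwise and pushed fully back in with its arm in the second keeper, nothing is being touched, and the jars and glassware looked undisturbed (no verdict was returned).

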